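Put the cassette shell and reel table back in their bays and lock the keeper bar

TASK

Put the brass reel table and the transparent green cassette shell back in their own bays of the storage rack, the ones whose labels picture them: slide each along the bench without lifting it, fully home against the back stop. Then draw the telescoping keeper bar out across the bay mouths until its lock button clicks out. Leave the volume knob in its bay and do not disturb the other things on the bench.

Things in the scene. Friction and masses are not known exactly. Their poses are not given: they have to be found in the camera images.
- shell_c (a point): centre (6 mm above the bench) of the transparent green cassette shell: a flat plate 64 mm (its x) by 100 mm (its y), 12 mm thick (a pad along one long side stands 0.5 mm higher), about 45 g. It lies flat, one long side roughly facing the robot, nearer to the robot than the reel table.
- reel_c (a point): point on the axis of the brass reel table, 5 mm above the bench: round flange 60 mm across, 10 mm thick, its hub 18 mm across (23 mm over its drive teeth) up to 22 mm above the bench; about 140 g. It lies flat, hub up, between the shell's row and the rack.
- bay_shell_home (a point): where shell_c is when the shell is home: 32 mm in front of the back stop, on the middle line of its bay. Site x points into the bay (away from the robot), y along the rack. Slot 108 mm wide; the shell at home stands 6 mm out of the straight walls. Label picture: a rectangle with two round holes.
- rack: the fixed steel storage rack; origin on the bench, in the middle of the line of the back stops; x away from the robot, y along the rack. Three bays, each 116 mm wide outside, side by side at 118 mm pitch in any order, all facing the robot. No floor, no roof: parts slide in on the bench. Back stop 28 mm high; side walls 18 mm high run 58 mm forward of it, then flare out over 12 mm more.
- bay_reel_home (a point): where reel_c is when the reel table is home (point 6 mm above the bench): 30 mm in front of the back stop on the middle line of its bay; axes and walls as for the shell's bay, slot 66 mm wide. Label picture: a large ring with a dot.
- bay_knob_home (a point): where the knob rests in its bay, touching the back stop: 19 mm in front of the stop, on the middle line (6 mm above the bench).
- knob_c (a point): centre (10 mm above the bench) of the black knurled volume knob, 37 mm across, 20 mm high, already home in its own bay (slot 44 mm wide, label: small disc with a notch). Leave it there.
- keeper (a joint): how far the telescoping keeper bar is drawn out, m: 0 to 0.03 at the start, end stop at 0.350. A 12 mm wide bar, 5 to 16 mm above the bench, slides in the rack's -y direction out of a fixed guide tube across the bay mouths. Sliding takes about 2 N plus 4 N per m/s; it stays where it is left. A part not home blocks it.
- tab (a point): finger tab at the keeper bar's free end: upright plate 26 mm wide (x), 5 mm thick (y), from 5 to 55 mm above the bench; the point is in mid plate, 42 mm above the bench. Axes like the rack's: -y is the way it is drawn out. The guide tube begins 10 mm behind it (+y) at joint 0: push the tab's +y face above the tube (20 mm high).
- tube_mouth (a point): mouth of the keeper bar's guide tube, at bench level on its middle line: fixed square tube 22 mm wide, 20 mm high, running 355 mm from here in the rack's +y direction. Tube and bar run 82 mm in front of the back stops (18 mm from mid bar to a shell that is home).
- lock_button (a joint): height in m by which the spring lock button stands out of the keeper bar: 0 while it is inside the guide tube, springs up to 0.008 by itself when the bar is drawn 0.343 or more and clears the tube's mouth, and then stops the bar from going back in.
- screwdriver: small screwdriver, 150 mm long, lying on the bench left of the work (bystander, leave alone)
- screw_jar: closed screw jar, 52 mm across, 60 mm high, right of the work; its origin is on its underside (bystander, leave alone)
- idler: small black double-flanged rubber roller, 26 mm across, 15 mm high, left of the work; its origin is on its underside (bystander, leave alone)
- splice_block: flat aluminium splicing block, 30 x 130 x 12 mm, right of the work; its origin is on its underside (bystander, leave alone)
- cleaner: small bottle, 48 mm across, 110 mm high, left of the work; its origin is on its underside (bystander, leave alone)
There are look-alikes about, which are no part of the job. Leave any brown look-alike of the part that bears bay_reel_home alone.

How it is judged:
By the outcome, as a careful person would: the job done as asked, in the order asked, and still so for the second after the job is handed in, with the robot touching nothing.
It also fails if it takes over 72 s, if anything falls off the work surface, if the arm or the gripper's body presses on something with over 40 N, if the wrist force passes 120 N, or if a joint passes its speed limit or range.

ROBOT

A 6-joint arm with a two-finger parallel gripper is mounted at the origin on the work surface. World frame = base frame: x ahead of the robot, y to its left, z up, the work surface at z = 0. Lengths are in m, angles in rad, forces in N, time in s.
With the tool pointing down it reaches from about 0.2 to 0.875 m from the base axis. Payload 3.4 kg.
Tool frame: the origin (TCP) lies midway between the tips of the shut fingers; the grasp point (between the pads) lies 19 mm behind it; z points along the fingers, y is the line along which they close (so a half turn about z gives the same grasp; the last joint's range is limited). The gripper opens to 94 mm and grips with 3 to 60 N. Pads are 16 mm wide; open, the fingers measure 119 mm over their backs; the gripper's body (75 mm by 177 mm) begins 78 mm behind the grasp point.
Start: joints at [1.113, 0.276, 1.505, -0, 1.361, -0.121], TCP at [0.19, 0.543, 0.167] pointing down, gripper open.
Joint ranges: [-2.89, 2.89], [-0.75, 2.08], [0.22, 2.7], [-1.18, 4.32], [0.11, 2.71], [-2.7, 2.7]. Speed limits (rad/s): [2.57, 2.57, 3.14, 3.14, 3.14, 3.14].

INTERFACE

Orientations are given as a unit quaternion [x, y, z, w].
In Python, from workcell import * gives the robot as it stands. The module is installed in compiled form; this text tells all that it offers.
- The arm moves only by the tool arm_command, never from a script. Its argument "rows" is a list that holds one entry, the list of rows, each a list of 7 numbers: the shift along the tool's x, y, z in m, then the turn, a rotation vector about the tool's x, y, z in degrees, then the gripper's target within -1 to 1 (shut at 1, half-way at 0, fully open at -1). A call has 1 to 20 rows; each row shifts and turns the commanded pose from where the row before left it, along the tool's axes as they then stand; what a row does not reach is not made up. A row lasts 1/10 s, in which the tool goes at most 50 mm and 8.59 degrees, less where a joint would pass 70% of its speed; a pose out of reach is approached as far as the arm can. A call with a gripper value outside its range is refused whole. The fingers move at their own pace and stop on an object; "newtons" is the grip in N (left out, the last holds). Time passes only in rows, so rows that do not move let the fingers close. It gives the time, the measured TCP pose, the force, the opening and the grip force at its end, in the units of the state.
- get_obs(): the state, without advancing time (a new reading comes with each control period).
- camera(name): name is "scene" or "top"; returns the picture (480x640x3 uint8, red, green, blue); there is no depth.
- get_calibration(name): a dict with "intrinsics" (3x3 intrinsics, pixels), "extrinsics" (4x4, takes a point from camera to world coordinates). Camera axes: x right, y down, z forward; pixel columns grow to the right and rows downward; lengths in m; the calibration is good to about 2 mm. A picture is of the moment at which its call begins. get_calibration takes no time and is no camera call.
- close_job(): hands the job in; it is judged then, once.
The state is a dict: "time": time; "joint_pos": joint angles; "joint_velocities": joint speeds; "joint_torque": joint torques, N m; "tool_pos": TCP position; "tool_rot": TCP orientation; "wrist_force": force on the tool from outside, world axes, zero at the start; "moment": the same for the moment, N m; "opening": finger opening in m; "gripper_force": force on a finger pad.
Only numpy, scipy, OpenCV 4.12 (cv2) and the standard library are available. Lean on these libraries where they do the work, as an engineer would, in place of code of your own. Each camera call takes 0.05 s, during which the arm holds its last target. There are 200 camera calls.

## Working session

There is one attempt and no reset: what is moved stays moved. The work goes in short steps, Python scripts to look and compute and a tool call to move; the robot and the scene stay as the last step left them, time stands still between calls to the robot, and variables do not carry over. Pictures are saved under pics/ and viewed, at most 10 in all, crops included, and the job is handed in when it is done.

Besides the shell and the picture viewer there is one more tool, called after "Call:" as name(argument=value, ...), one argument or row to a line, values as JSON. arm_command: Moves the arm, as the interface text tells. Its arguments: {"type":"object","properties":{"rows":{"type":"array","items":{"type":"array","items":{"type":"array","items":{"type":"number"}}}},"newtons":{"type":"number"}},"required":["rows"]}

```bash
mkdir -p pics
cat > h.py <<'E'
from workcell import *
import numpy as np, cv2
def snap(n,f):
    im=camera(n); cv2.imwrite('pics/'+f,im[:,:,::-1]); return im
def ray(n,u,v,z):
    c=get_calibration(n);K=np.array(c['intrinsics']);E=np.array(c['extrinsics'])
    d=E[:3,:3]@np.linalg.solve(K,[u,v,1.]);o=E[:3,3]
    return o+d*(z-o[2])/d[2]
def proj(n,p):
    c=get_calibration(n);K=np.array(c['intrinsics']);E=np.array(c['extrinsics'])
    q=K@(E[:3,:3].T@(np.array(p)-E[:3,3]));return q[:2]/q[2]
E
python3 - <<'E'
from h import *
snap('top','t0.png');snap('scene','s0.png')
for n in('top','scene'):
    c=get_calibration(n);print(np.round(c['intrinsics'],1).tolist(),np.round(c['extrinsics'],3).tolist())
o=get_obs();print(o['tool_pos'],o['tool_rot'],o['time'],o['opening'])
E
```

```text
[[481.5, 0.0, 325.4], [0.0, 481.5, 235.0], [0.0, 0.0, 1.0]] [[0.005, -0.994, 0.112, 0.388], [-1.0, -0.007, -0.009, 0.06], [0.01, -0.112, -0.994, 0.997], [0.0, 0.0, 0.0, 1.0]]
[[471.7, 0.0, 319.8], [0.0, 471.7, 235.6], [0.0, 0.0, 1.0]] [[-0.739, 0.564, -0.37, 0.892], [0.674, 0.626, -0.392, 0.489], [0.01, -0.539, -0.842, 0.963], [0.0, 0.0, 0.0, 1.0]]
[0.18977676 0.54219655 0.16621473] [ 1.67595472e-01  9.85855528e-01 -7.65340264e-04 -2.21130119e-04] 0.1 0.09430572516636848
```

View pics/t0.png

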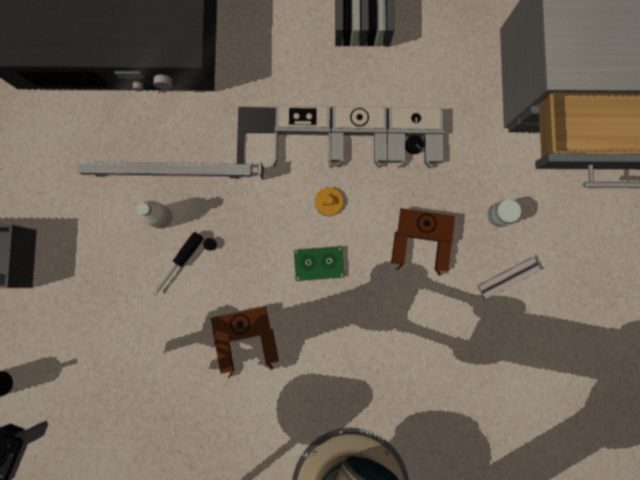

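View pics/s0.png

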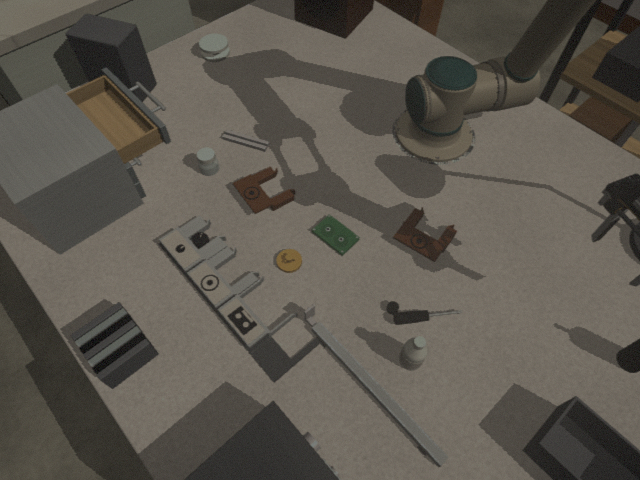

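The top view (up = +x, left = +y) shows the bays left to right: shell (302,117), reel (359,117), knob (416,117). The reel is at (329,201), the green shell at (319,264) and the keeper tab at about (262,170). The tube runs left to (80,168). Two brown look-alike bays sit at (427,235) and (240,335). Next I'll measure.

Run:
```python
from h import *
t=cv2.imread('pics/t0.png');s=cv2.imread('pics/s0.png')
for n,im in(('top',t),('scene',s)):
    h=cv2.cvtColor(im,cv2.COLOR_BGR2HSV)
    for nm,lo,hi,z in(('green',(50,90,40),(85,255,255),.012),('brass',(14,150,90),(28,255,255),.010)):
        m=cv2.inRange(h,lo,hi)
        m=cv2.morphologyEx(m,cv2.MORPH_CLOSE,np.ones((5,5)))
        cs=sorted(cv2.findContours(m,0,1)[0],key=cv2.contourArea)
        cs=[c for c in cs if cv2.contourArea(c)>250 and cv2.boundingRect(c)[2]<70]
        for c in cs:
            P=np.array([ray(n,*p[0],z)[:2] for p in c]).astype(np.float32)
            r=cv2.minAreaRect(P*1000);print(n,nm,cv2.boundingRect(c),np.round(r[0],1),np.round(r[1],1),round(r[2],1),np.round(cv2.minEnclosingCircle(P*1000),1) if 0 else '')
c=t[90:190,225:455];cv2.imwrite('pics/crop.png',cv2.resize(c,None,fx=3.4,fy=3.4,interpolation=cv2.INTER_CUBIC))
```

```text
top green (295, 247, 49, 33) [441.2  64.3] [60.7 97. ] 4.8 
top brass (315, 188, 28, 28) [569.7  44.8] [56.9 56.2] 0.4
```

View pics/crop.png

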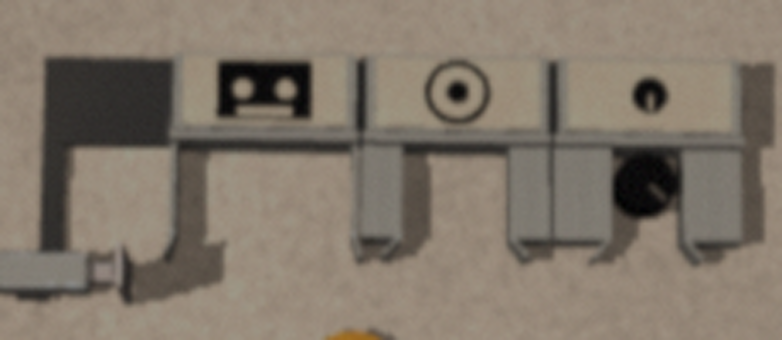

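The crop shows the back-stop top edge from about (172,141) to (742,145). Inner wall edges are at about 178/355 for the shell bay and 402/508 for the reel bay. The knob is at (646,185), the tube mouth at x≈87 and the tab top at (124,270).

Run:
```python
from h import *
f=lambda x,y,z:np.round(1000*ray('top',x/3.4+225-.35,y/3.4+90-.35,z)[:2],1)
for nm,x,y,z in(('stopL',172,141,.028),('stopR',742,145,.028),('shL',179,200,.018),('shR',355,200,.018),('reL',402,200,.018),('reR',508,200,.018),('knL',612,200,.018),('knR',680,200,.018),('knob',646,185,.02),('mouth',87,270,.02),('tabtop',124,270,.055),('tabN',124,300,.055),('tabF',124,245,.055)):print(nm,f(x,y,z))
for u,v in((80,163),(80,173.5),(245,164),(245,175)):print('tube',np.round(1000*ray('top',u,v,.02)[:2],1))
t=cv2.imread('pics/t0.png')
h=cv2.cvtColor(t,cv2.COLOR_BGR2HSV)
print(h[264,300:345:6].tolist(),h[200,312:346:3].tolist())
# candidate rack pose overlay in scene view to check
```

```text
stopL [713.5 156.2]
stopR [ 714.  -192.1]
shL [679.6 152.3]
shR [680.5  44.3]
reL [680.7  15.4]
reR [681.3 -49.8]
knL [ 681.8 -113.8]
knR [ 682.2 -155.7]
knob [ 690.9 -134.5]
mouth [634.7 207.3]
tabtop [626.1 180.4]
tabN [608.1 180. ]
tabF [641.1 180.7]
tube [644.7 558.7]
tube [622.6 557.4]
tube [645.4 218.4]
tube [622.1 217.8]
[[63, 140, 69], [62, 55, 93], [65, 138, 61], [64, 141, 74], [64, 140, 62], [63, 107, 69], [63, 143, 68], [61, 115, 69]] [[16, 49, 156], [18, 172, 157], [19, 200, 157], [19, 201, 157], [19, 202, 150], [19, 201, 156], [18, 204, 155], [18, 198, 107], [18, 210, 90], [18, 202, 145], [18, 180, 136], [14, 55, 88]]
```

Call:
arm_command(
  rows=[
    [[0, 0, 0, 0, 0, -6.4, 0], [0, 0, 0, 0, 0, -6.4, 0], [0, 0, 0, 0, 0, -6.5, 0], [-0.02, -0.026, 0, 0, 0, 0, 0], [-0.025, -0.033, 0, 0, 0, 0, 0], [-0.025, -0.033, 0, 0, 0, 0, 0], [-0.025, -0.033, 0, 0, 0, 0, 0], [-0.025, -0.033, 0, 0, 0, 0, 0], [-0.025, -0.033, 0, 0, 0, 0, 0], [-0.025, -0.033, 0, 0, 0, 0, 0], [-0.025, -0.033, 0, 0, 0, 0, 0], [-0.025, -0.033, 0, 0, 0, 0, 0], [-0.025, -0.033, 0, 0, 0, 0, 0], [-0.025, -0.033, 0, 0, 0, 0, 0], [-0.025, -0.033, 0, 0, 0, 0, 0], [-0.025, -0.033, 0, 0, 0, 0, 0], [-0.025, -0.033, 0, 0, 0, 0, 0], [-0.025, -0.033, 0, 0, 0, 0, 0], [-0.01, -0.009, 0, 0, 0, 0, 0], [0, 0, 0, 0, 0, 0, 0]],
  ],
  newtons=6,
)

```text
time: 2.1
tool_pos: [0.5708, 0.0446, 0.1661]
tool_rot: [0.001, 1.0, 0.0, -0.001]
wrist_force: [-0.6, 0.5, -0.1]
opening: 0.0471
gripper_force: 0.0
```

Right over the reel. I'll descend to z≈0.013 and grip the hub.

Call:
arm_command(
  rows=[
    [[0, 0, 0.04, 0, 0, 0, 0], [0, 0, 0.04, 0, 0, 0, 0], [0, 0, 0.035, 0, 0, 0, 0], [0, 0, 0.02, 0, 0, 0, 0], [0, 0, 0.012, 0, 0, 0, 0], [0, 0, 0.006, 0, 0, 0, 0], [0, 0, 0, 0, 0, 0, 0], [0, 0, 0, 0, 0, 0, 1], [0, 0, 0, 0, 0, 0, 1], [0, 0, 0, 0, 0, 0, 1], [0, 0, 0, 0, 0, 0, 1], [0, 0, 0, 0, 0, 0, 1], [0, 0, 0, 0, 0, 0, 1]],
  ],
  newtons=6,
)

```text
time: 3.4
tool_pos: [0.5701, 0.0457, 0.0141]
tool_rot: [0.0, 1.0, 0.0, 0.0]
wrist_force: [0.3, -0.5, -0.7]
opening: 0.0029
gripper_force: 0.0
```

Run:
```python
from h import *
o=get_obs();print(o['opening'],o['gripper_force'],o['tool_pos'],o['wrist_force'])
```

```text
0.0029338409357326737 0.0 [0.57012226 0.04567445 0.01408045] [ 0.33649819 -0.48623909 -0.72383174]
```

Run:
```python
from h import *
a=snap('top','t1.png');b=snap('scene','s1.png')
r=lambda i,x,y:cv2.resize(i[y:y+120,x:x+160],(400,300),interpolation=cv2.INTER_CUBIC)
cv2.imwrite('pics/c1.png',np.hstack([r(a,250,140),r(b,210,190)])[:,:,::-1])
```

```text
(no output)
```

View pics/c1.png

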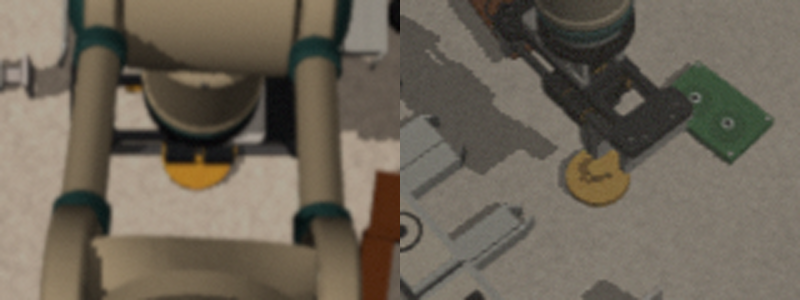

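The reel sits at scene pixel ≈(289,261), unmoved. The fingers closed beside the hub, on its robot side. I'll re-measure the reel from both views.

Run:
```python
from h import *
o=get_obs();print('tcp px',proj('top',o['tool_pos']),proj('scene',o['tool_pos']))
for n,f in(('scene','s0.png'),('scene','s1.png'),('top','t0.png')):
    h=cv2.cvtColor(cv2.imread('pics/'+f),cv2.COLOR_BGR2HSV)
    m=cv2.inRange(h,(13,100,60),(30,255,255));m[:, :255]=0;m[:,350:]=0;m[:180]=0;m[290:]=0
    c=max(cv2.findContours(m,0,1)[0],key=cv2.contourArea)
    P=np.array([ray(n,*p[0],.010)[:2] for p in c])*1000
    print(f,cv2.boundingRect(c),np.round(P.min(0),1),np.round(P.max(0),1),cv2.fitEllipse(c)[0],[np.round(x,1) for x in cv2.minEnclosingCircle(P.astype(np.float32))])
for z in (0,.01,.022,.03):print(z,ray('top',329,201.5,z),ray('scene',289,261,z))
```

```text
tcp px [328.1044183  200.94630186] [289.21054123 258.28552841]
s0.png (276, 249, 26, 24) [544.1  16.5] [601.1  76.9] (288.8030090332031, 260.0308532714844) [array([572.1,  47.4]), np.float64(31.2)]
s1.png (276, 250, 26, 23) [544.1  16.5] [601.1  76.9] (288.4886169433594, 260.9255065917969) [array([573.2,  47.1]), np.float64(31.3)]
t0.png (314, 187, 30, 29) [541.2  14.7] [600.4  75. ] (328.50421142578125, 201.0099334716797) [array([570.8,  44.8]), np.float64(30.6)]
0 [0.57148239 0.04361308 0.        ] [0.5704409  0.04443259 0.        ]
0.01 [0.56964645 0.04377846 0.01      ] [0.57377718 0.04904506 0.01      ]
0.022 [0.56744332 0.04397691 0.022     ] [0.57778073 0.05458003 0.022     ]
0.03 [0.56597457 0.04410922 0.03      ] [0.58044976 0.05827    0.03      ]
```

Run:
```python
from h import *
b=cv2.imread('pics/s1.png')[185:285,225:345]
cv2.imwrite('pics/c2.png',cv2.resize(b,(720,600),interpolation=cv2.INTER_CUBIC))
o=get_obs();print(o['opening'],o['tool_pos'])
```

```text
0.00029694674858038407 [0.57006682 0.04570413 0.01397009]
```

View pics/c2.png

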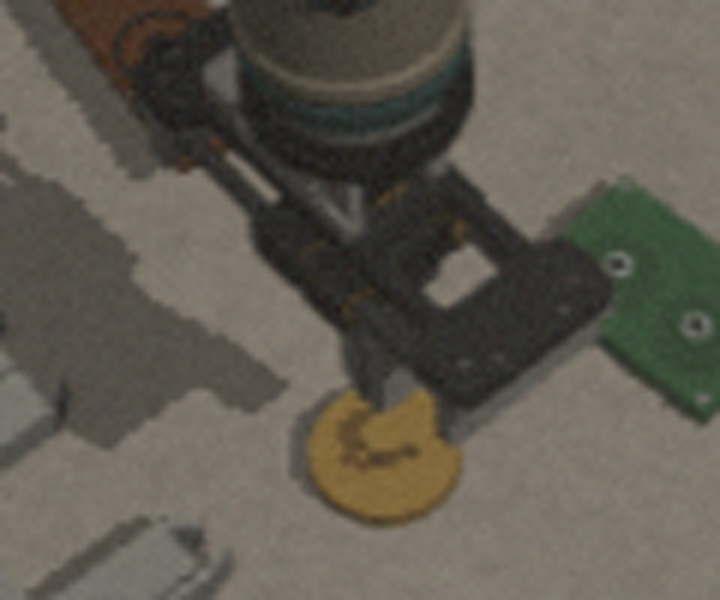

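The opening reads 0.3 mm, so the hub is not held, yet the calibration says the tool is on it. I'll lift 60 mm and look at the fingers themselves.

Call:
arm_command(
  rows=[
    [[0, 0, -0.02, 0, 0, 0, 1], [0, 0, -0.02, 0, 0, 0, 1], [0, 0, -0.02, 0, 0, 0, 1], [0, 0, 0, 0, 0, 0, 1], [0, 0, 0, 0, 0, 0, 1]],
  ],
)

```text
time: 4.0
tool_pos: [0.57, 0.0457, 0.0738]
tool_rot: [0.0, 1.0, 0.0, 0.0]
wrist_force: [-1.1, 0.9, -0.5]
opening: 0.0006
gripper_force: 0.0
```

Run:
```python
from h import *
o=get_obs();b=snap('scene','s2.png')[175:275,225:345,::-1].copy()
print(o['opening'],o['tool_pos'],proj('scene',o['tool_pos']),(proj('scene',o['tool_pos'])-[225,175])*6)
cv2.imwrite('pics/c3.png',cv2.resize(b,(720,600),interpolation=cv2.INTER_CUBIC))
print([ (np.array(proj('scene',[.571,.046,z]))-[225,175])*6 for z in(.01,.022)])
```

```text
0.0006105342290159788 [0.57002791 0.04574723 0.07382341] [288.04009125 244.79083854] [378.24054751 418.74503126]
[array([384.37298159, 506.71858609]), array([382.98261924, 491.19401938])]
```

View pics/c3.png

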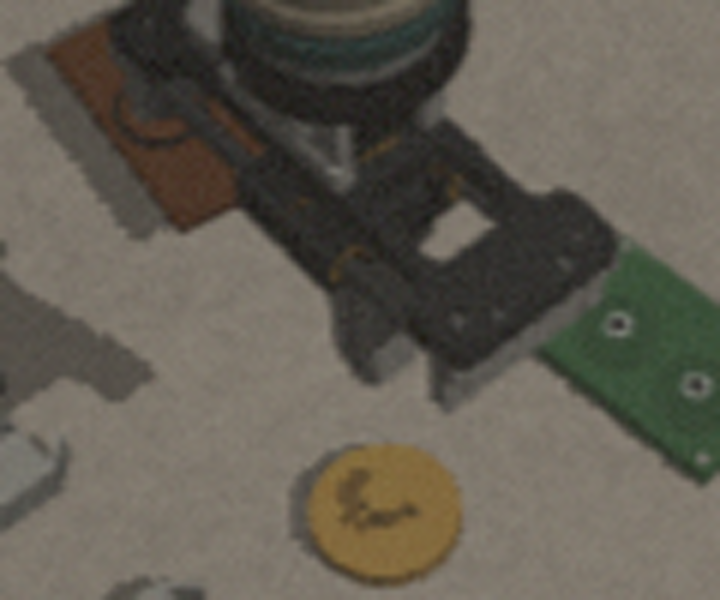

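The shut fingertips appear about 20 mm higher than the reported TCP, around crop (372,385) against a predicted (378,419). That would explain closing above the hub. A touch on bare bench between reel and shell will give the real tip height.

Call:
arm_command(
  rows=[
    [[0.035, 0, 0, 0, 0, 0, 1], [0.035, 0, 0, 0, 0, 0, 1], [0, 0, 0.03, 0, 0, 0, 1], [0, 0, 0.02, 0, 0, 0, 1], [0, 0, 0.01, 0, 0, 0, 1], [0, 0, 0.004, 0, 0, 0, 1], [0, 0, 0.004, 0, 0, 0, 1], [0, 0, 0.002, 0, 0, 0, 1], [0, 0, 0, 0, 0, 0, 1]],
  ],
)

```text
time: 4.95
tool_pos: [0.5005, 0.0458, 0.0041]
tool_rot: [-0.0, 1.0, 0.0, 0.0]
wrist_force: [0.3, -0.6, -0.4]
opening: 0.0007
gripper_force: 0.0
```

Call:
arm_command(
  rows=[
    [[0, 0, 0.002, 0, 0, 0, 1], [0, 0, 0.002, 0, 0, 0, 1], [0, 0, 0.001, 0, 0, 0, 1], [0, 0, 0, 0, 0, 0, 1]],
  ],
)

```text
time: 5.35
tool_pos: [0.5, 0.0458, -0.0011]
tool_rot: [-0.0, 1.0, 0.0, -0.0]
wrist_force: [-0.3, 0.2, -1.0]
opening: 0.0003
gripper_force: 0.0
```

Call:
arm_command(
  rows=[
    [[0, 0, 0.002, 0, 0, 0, 1], [0, 0, 0.001, 0, 0, 0, 1], [0, 0, 0.001, 0, 0, 0, 1], [0, 0, 0, 0, 0, 0, 1]],
  ],
)

```text
time: 5.75
tool_pos: [0.4999, 0.0458, -0.0052]
tool_rot: [-0.0, 1.0, 0.0, -0.0]
wrist_force: [0.5, 0.4, 0.5]
opening: 0.0
gripper_force: 0.0
```

Call:
arm_command(
  rows=[
    [[0, 0, 0.002, 0, 0, 0, 1], [0, 0, 0.001, 0, 0, 0, 1], [0, 0, 0.001, 0, 0, 0, 1], [0, 0, 0, 0, 0, 0, 1]],
  ],
)

```text
time: 6.15
tool_pos: [0.4999, 0.0458, -0.0092]
tool_rot: [0.0, 1.0, 0.0, -0.0]
wrist_force: [0.7, 0.3, 0.7]
opening: 0.0008
gripper_force: 0.0
```

Call:
arm_command(
  rows=[
    [[0, 0, 0.001, 0, 0, 0, 1], [0, 0, 0.001, 0, 0, 0, 1], [0, 0, 0, 0, 0, 0, 1]],
  ],
)

```text
time: 6.45
tool_pos: [0.5, 0.0457, -0.0112]
tool_rot: [-0.0, 1.0, 0.0, -0.0]
wrist_force: [0.1, 1.6, -0.3]
opening: 0.0005
gripper_force: 0.0
```

Call:
arm_command(
  rows=[
    [[0, 0, 0.001, 0, 0, 0, 1], [0, 0, 0.001, 0, 0, 0, 1], [0, 0, 0.001, 0, 0, 0, 1], [0, 0, 0, 0, 0, 0, 1]],
  ],
)

```text
time: 6.85
tool_pos: [0.4999, 0.0458, -0.0142]
tool_rot: [-0.0, 1.0, 0.0, -0.0]
wrist_force: [-0.6, -0.6, -0.5]
opening: 0.0008
gripper_force: 0.0
```

Call:
arm_command(
  rows=[
    [[0, 0, 0.001, 0, 0, 0, 1], [0, 0, 0.001, 0, 0, 0, 1], [0, 0, 0, 0, 0, 0, 1]],
  ],
)

```text
time: 7.15
tool_pos: [0.5, 0.0458, -0.0162]
tool_rot: [-0.0, 1.0, 0.0, -0.0]
wrist_force: [0.1, 0.1, 0.1]
opening: 0.0004
gripper_force: 0.0
```

Call:
arm_command(
  rows=[
    [[0, 0, 0.001, 0, 0, 0, 1], [0, 0, 0.001, 0, 0, 0, 1], [0, 0, 0, 0, 0, 0, 1]],
  ],
)

```text
time: 7.45
tool_pos: [0.5, 0.0458, -0.0182]
tool_rot: [-0.0, 1.0, 0.0, -0.0]
wrist_force: [-0.1, 0.1, -0.7]
opening: 0.0004
gripper_force: 0.0
```

Call:
arm_command(
  rows=[
    [[0, 0, 0.001, 0, 0, 0, 1], [0, 0, 0.001, 0, 0, 0, 1], [0, 0, 0, 0, 0, 0, 1]],
  ],
)

```text
time: 7.75
tool_pos: [0.5, 0.0458, -0.0202]
tool_rot: [-0.0, 1.0, 0.0, -0.0]
wrist_force: [-0.3, 0.1, 0.7]
opening: 0.0004
gripper_force: 0.0
```

Call:
arm_command(
  rows=[
    [[0, 0, 0.001, 0, 0, 0, 1], [0, 0, 0.001, 0, 0, 0, 1], [0, 0, 0, 0, 0, 0, 1]],
  ],
)

```text
time: 8.05
tool_pos: [0.5, 0.0458, -0.0222]
tool_rot: [-0.0, 1.0, 0.0, -0.0]
wrist_force: [-0.3, -0.9, 0.3]
opening: 0.0008
gripper_force: 0.0
```

Call:
arm_command(
  rows=[
    [[0, 0, 0.001, 0, 0, 0, 1], [0, 0, 0.001, 0, 0, 0, 1], [0, 0, 0, 0, 0, 0, 1]],
  ],
)

```text
time: 8.35
tool_pos: [0.4999, 0.0458, -0.0242]
tool_rot: [-0.0, 1.0, 0.0, -0.0]
wrist_force: [0.0, 0.1, 0.7]
opening: 0.0005
gripper_force: 0.0
```

Call:
arm_command(
  rows=[
    [[0, 0, 0.001, 0, 0, 0, 1], [0, 0, 0.001, 0, 0, 0, 1], [0, 0, 0, 0, 0, 0, 1]],
  ],
)

```text
time: 8.65
tool_pos: [0.4999, 0.0458, -0.0262]
tool_rot: [-0.0, 1.0, 0.0, -0.0]
wrist_force: [0.2, -0.3, 0.6]
opening: 0.0004
gripper_force: 0.0
```

Run:
```python
from h import *
o=get_obs();print(o['tool_pos'],o['wrist_force'],proj('scene',o['tool_pos']))
b=snap('scene','s3.png')[175:275,225:345,::-1].copy()
print((proj('scene',[.5,.0458,0])-[225,175])*6)
cv2.imwrite('pics/c4.png',cv2.resize(b,(720,600),interpolation=cv2.INTER_CUBIC))
```

```text
[ 0.49990955  0.0457695  -0.02618534] [ 0.18044143 -0.25504723  0.62483762] [311.86118541 249.79087784]
[520.80608991 415.26069276]
```

View pics/c4.png

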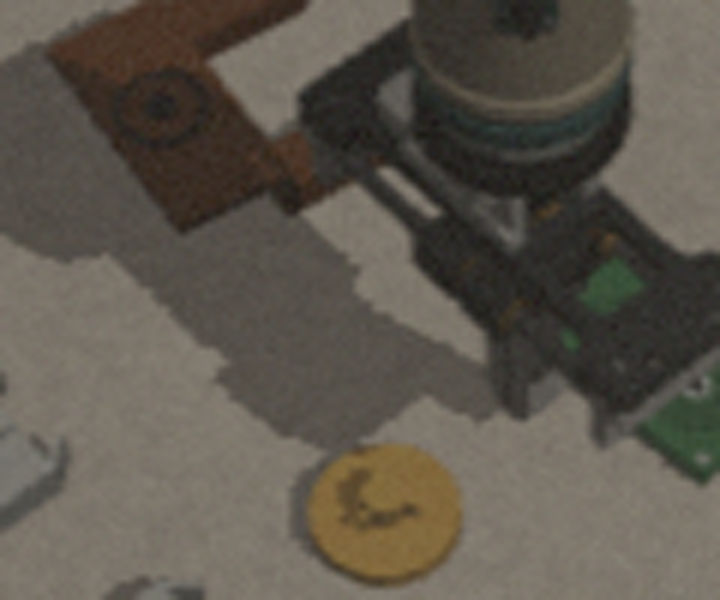

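The fingertip is at crop (525,415) and the bench point under the tool at (521,415), so the tips are now almost on the bench. The reported TCP lies about 26 mm beyond the real tips. One more millimetre at a time to confirm contact.

Call:
arm_command(
  rows=[
    [[0, 0, 0.001, 0, 0, 0, 1], [0, 0, 0, 0, 0, 0, 1]],
  ],
)

```text
time: 8.9
tool_pos: [0.5, 0.0458, -0.0271]
tool_rot: [0.0, 1.0, 0.0, -0.0]
wrist_force: [0.1, 0.2, 0.1]
opening: 0.0006
gripper_force: 0.0
```

Call:
arm_command(
  rows=[
    [[0, 0, 0.001, 0, 0, 0, 1], [0, 0, 0, 0, 0, 0, 1]],
  ],
)

```text
time: 9.1
tool_pos: [0.5, 0.0458, -0.0281]
tool_rot: [-0.0, 1.0, 0.0, -0.0]
wrist_force: [-0.2, 0.3, -0.0]
opening: 0.0004
gripper_force: 0.0
```

Call:
arm_command(
  rows=[
    [[0, 0, 0.001, 0, 0, 0, 1], [0, 0, 0, 0, 0, 0, 1]],
  ],
)

```text
time: 9.3
tool_pos: [0.4999, 0.0458, -0.0291]
tool_rot: [-0.0, 1.0, 0.0, -0.0]
wrist_force: [0.6, 0.3, 1.3]
opening: 0.0007
gripper_force: 0.0
```

Call:
arm_command(
  rows=[
    [[0, 0, 0.001, 0, 0, 0, 1], [0, 0, 0, 0, 0, 0, 1]],
  ],
)

```text
time: 9.5
tool_pos: [0.5, 0.0458, -0.0302]
tool_rot: [-0.0, 1.0, 0.0, -0.0]
wrist_force: [0.6, -0.4, 0.4]
opening: 0.0003
gripper_force: 0.0
```

Call:
arm_command(
  rows=[
    [[0, 0, 0.001, 0, 0, 0, 1], [0, 0, 0, 0, 0, 0, 1]],
  ],
)

```text
time: 9.7
tool_pos: [0.5, 0.0458, -0.0312]
tool_rot: [-0.0, 1.0, 0.0, -0.0]
wrist_force: [0.6, 0.1, -0.8]
opening: 0.0
gripper_force: 0.0
```

Call:
arm_command(
  rows=[
    [[0, 0, 0.001, 0, 0, 0, 1], [0, 0, 0, 0, 0, 0, 1]],
  ],
)

```text
time: 9.9
tool_pos: [0.5, 0.0458, -0.0321]
tool_rot: [-0.0, 1.0, 0.0, -0.0]
wrist_force: [-0.1, 0.8, -0.0]
opening: 0.0003
gripper_force: 0.0
```

Call:
arm_command(
  rows=[
    [[0, 0, 0.001, 0, 0, 0, 1], [0, 0, 0, 0, 0, 0, 1]],
  ],
)

```text
time: 10.1
tool_pos: [0.5, 0.0458, -0.0332]
tool_rot: [-0.0, 1.0, 0.0, -0.0]
wrist_force: [-1.0, -0.4, 0.2]
opening: 0.0007
gripper_force: 0.0
```

Call:
arm_command(
  rows=[
    [[0, 0, 0.001, 0, 0, 0, 1], [0, 0, 0, 0, 0, 0, 1]],
  ],
)

```text
time: 10.3
tool_pos: [0.5, 0.0458, -0.0341]
tool_rot: [-0.0, 1.0, 0.0, -0.0]
wrist_force: [-1.4, -0.8, 0.3]
opening: 0.0005
gripper_force: 0.0
```

Call:
arm_command(
  rows=[
    [[0, 0, 0.001, 0, 0, 0, 1], [0, 0, 0, 0, 0, 0, 1]],
  ],
)

```text
time: 10.5
tool_pos: [0.5, 0.0458, -0.0351]
tool_rot: [-0.0, 1.0, 0.0, -0.0]
wrist_force: [-0.2, -0.3, 0.2]
opening: 0.0006
gripper_force: 0.0
```

Call:
arm_command(
  rows=[
    [[0, 0, 0.001, 0, 0, 0, 1], [0, 0, 0, 0, 0, 0, 1]],
  ],
)

```text
time: 10.7
tool_pos: [0.5, 0.0458, -0.0361]
tool_rot: [-0.0, 1.0, 0.0, -0.0]
wrist_force: [0.4, -1.1, -0.9]
opening: 0.0003
gripper_force: 0.0
```

Run:
```python
from h import *
o=get_obs();print(o['tool_pos'],o['wrist_force'],np.round(o['joint_pos'],4),np.round(o['joint_torque'],2))
a=cv2.imread('pics/s3.png');b=snap('scene','s4.png')[:,:,::-1]
r=lambda i:cv2.resize(i[215:265,285:345],(390,325),interpolation=cv2.INTER_CUBIC)
cv2.imwrite('pics/c5.png',np.hstack([r(a),r(b)]))
```

```text
[ 0.49998412  0.04576918 -0.0361347 ] [ 0.42019408 -1.10810151 -0.86775154] [-4.7400e-02  3.7300e-01  1.9450e+00  1.0000e-04  8.2370e-01 -1.6184e+00] [-0.000e+00 -3.821e+01 -1.591e+01 -1.000e-02  6.000e-02 -0.000e+00]
```

View pics/c5.png

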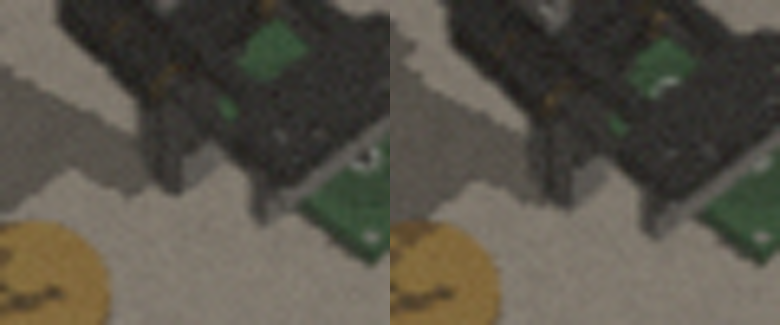

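Ten millimetres lower and still no contact, so the tips are higher than I judged. I'll continue in small steps.

Call:
arm_command(
  rows=[
    [[0, 0, 0.001, 0, 0, 0, 1], [0, 0, 0.001, 0, 0, 0, 1], [0, 0, 0, 0, 0, 0, 1]],
  ],
)

```text
time: 11.05
tool_pos: [0.5, 0.0458, -0.0381]
tool_rot: [-0.0, 1.0, 0.0, -0.0]
wrist_force: [0.7, -0.2, 0.3]
opening: 0.0008
gripper_force: 0.0
```

Call:
arm_command(
  rows=[
    [[0, 0, 0.001, 0, 0, 0, 1], [0, 0, 0.001, 0, 0, 0, 1], [0, 0, 0, 0, 0, 0, 1]],
  ],
)

```text
time: 11.35
tool_pos: [0.5002, 0.0458, -0.0383]
tool_rot: [-0.0, 1.0, -0.0, 0.0]
wrist_force: [-3.4, -0.5, 14.7]
opening: 0.0005
gripper_force: 7.4
```

Run:
```python
from h import *
print(get_obs()['wrist_force'],get_obs()['time'])
for z in(0,.01,.02):
  for dx in(-8,8):
    for dy in(-12.5,0,12.5):print(z,dx,dy,np.round((proj('scene',[.5+dx/1000,.0458+dy/1000,z])-[285,215])*6.5,0))
```

```text
[-3.40972867 -0.48637825 14.67191431] 11.35
0 -8 -12.5 [168. 156.]
0 -8 0 [190. 178.]
0 -8 12.5 [213. 199.]
0 8 -12.5 [135. 181.]
0 8 0 [158. 202.]
0 8 12.5 [181. 224.]
0.01 -8 -12.5 [168. 142.]
0.01 -8 0 [190. 163.]
0.01 -8 12.5 [213. 185.]
0.01 8 -12.5 [135. 166.]
0.01 8 0 [158. 188.]
0.01 8 12.5 [181. 210.]
0.02 -8 -12.5 [167. 127.]
0.02 -8 0 [190. 149.]
0.02 -8 12.5 [213. 170.]
0.02 8 -12.5 [135. 152.]
0.02 8 0 [158. 174.]
0.02 8 12.5 [181. 195.]
```

Contact at reported z = −0.038, so real tip height = reported z + 0.038. Back over the reel, open, descend to reported −0.025 (tip 13 mm) and grip.

Call:
arm_command(
  rows=[
    [[0, 0, -0.025, 0, 0, 0, 0], [0, 0, -0.02, 0, 0, 0, 0], [-0.036, 0, 0, 0, 0, 0, 0], [-0.036, 0, 0, 0, 0, 0, 0], [0, 0, 0, 0, 0, 0, 0], [0, 0, 0.015, 0, 0, 0, 0], [0, 0, 0.01, 0, 0, 0, 0], [0, 0, 0.005, 0, 0, 0, 0], [0, 0, 0, 0, 0, 0, 1], [0, 0, 0, 0, 0, 0, 1], [0, 0, 0, 0, 0, 0, 1], [0, 0, 0, 0, 0, 0, 1], [0, 0, 0, 0, 0, 0, 1]],
  ],
  newtons=5,
)

```text
time: 12.65
tool_pos: [0.5725, 0.0457, -0.0245]
tool_rot: [-0.0, 1.0, -0.0, 0.001]
wrist_force: [0.1, -0.9, 1.4]
opening: 0.0178
gripper_force: 5.0
```

Hub gripped (18 mm). Sliding it in line with its bay, then in.

Call:
arm_command(
  rows=[
    [[-0.002, -0.004, 0, 0, 0, 0, 1], [-0.005, -0.009, 0, 0, 0, 0, 1], [-0.006, -0.011, 0, 0, 0, 0, 1], [-0.006, -0.011, 0, 0, 0, 0, 1], [-0.006, -0.011, 0, 0, 0, 0, 1], [-0.006, -0.01, 0, 0, 0, 0, 1], [-0.004, -0.0075, 0, 0, 0, 0, 1], [0, 0, 0, 0, 0, 0, 1], [-0.006, 0, 0, 0, 0, 0, 1], [-0.01, 0, 0, 0, 0, 0, 1], [-0.01, 0, 0, 0, 0, 0, 1], [-0.01, 0, 0, 0, 0, 0, 1], [0, 0, 0, 0, 0, 0, 1]],
  ],
)

```text
time: 13.95
tool_pos: [0.6445, -0.0193, -0.0251]
tool_rot: [-0.0, 1.0, -0.001, 0.001]
wrist_force: [-0.0, -0.6, 2.0]
opening: 0.0176
gripper_force: 5.0
```

Run:
```python
from h import *
o=get_obs();print(o['tool_pos'],o['wrist_force'],o['opening'])
a=snap('top','t5.png');b=snap('scene','s5.png')
r=lambda i,x,y:cv2.resize(i[y:y+120,x:x+160],(400,300),interpolation=cv2.INTER_CUBIC)
cv2.imwrite('pics/c6.png',np.hstack([r(a,280,90),r(b,180,200)])[:,:,::-1])
```

```text
[ 0.6445428  -0.01931854 -0.02508551] [-0.04066751 -0.63664212  1.99584686] 0.017569077881107408
```

View pics/c6.png

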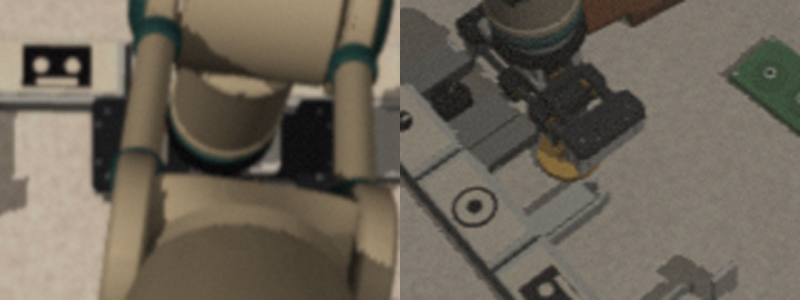

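The right half shows the brass flange entering the reel bay mouth between the flares at about (565,160). I'll shift 1.5 mm in +y and go in.

Call:
arm_command(
  rows=[
    [[-0.003, 0.0015, 0, 0, 0, 0, 1], [-0.007, 0, 0, 0, 0, 0, 1], [-0.007, 0, 0, 0, 0, 0, 1], [-0.007, 0, 0, 0, 0, 0, 1], [-0.006, 0, 0, 0, 0, 0, 1], [-0.004, 0, 0, 0, 0, 0, 1], [-0.002, 0, 0, 0, 0, 0, 1], [0, 0, 0, 0, 0, 0, 1]],
  ],
)

```text
time: 14.85
tool_pos: [0.6795, -0.0161, -0.0251]
tool_rot: [-0.0, 1.0, 0.0, 0.0]
wrist_force: [-2.1, 0.5, 4.1]
opening: 0.0179
gripper_force: 5.0
```

Call:
arm_command(
  rows=[
    [[-0.002, 0, 0, 0, 0, 0, 1], [-0.0015, 0, 0, 0, 0, 0, 1], [0, 0, 0, 0, 0, 0, 1]],
  ],
)

```text
time: 15.15
tool_pos: [0.683, -0.0162, -0.0251]
tool_rot: [-0.0, 1.0, 0.0, 0.0]
wrist_force: [-2.6, 0.8, 2.8]
opening: 0.0174
gripper_force: 5.0
```

Call:
arm_command(
  rows=[
    [[-0.001, 0, 0, 0, 0, 0, 1], [-0.001, 0, 0, 0, 0, 0, 1], [0, 0, 0, 0, 0, 0, 1]],
  ],
)

```text
time: 15.45
tool_pos: [0.6849, -0.0163, -0.0251]
tool_rot: [-0.0, 1.0, 0.0, 0.0]
wrist_force: [-3.0, -0.3, 2.5]
opening: 0.0177
gripper_force: 5.0
```

Call:
arm_command(
  rows=[
    [[-0.001, 0, 0, 0, 0, 0, 1], [-0.001, 0, 0, 0, 0, 0, 1], [0, 0, 0, 0, 0, 0, 1]],
  ],
)

```text
time: 15.75
tool_pos: [0.687, -0.0163, -0.0251]
tool_rot: [-0.0, 1.0, 0.0, 0.0]
wrist_force: [-2.2, 0.6, 2.0]
opening: 0.0176
gripper_force: 5.0
```

Force stays at 2–3 N, which could be the pads slipping on the hub. Grip firmer and push on.

Call:
arm_command(
  rows=[
    [[0, 0, 0, 0, 0, 0, 1], [0, 0, 0, 0, 0, 0, 1], [-0.001, 0, 0, 0, 0, 0, 1], [-0.001, 0, 0, 0, 0, 0, 1], [0, 0, 0, 0, 0, 0, 1]],
  ],
  newtons=25,
)

```text
time: 16.25
tool_pos: [0.6879, -0.0162, -0.0251]
tool_rot: [-0.0, 1.0, 0.0, -0.001]
wrist_force: [-3.8, 0.5, 4.1]
opening: 0.017
gripper_force: 25.0
```

Call:
arm_command(
  rows=[
    [[-0.001, 0, 0, 0, 0, 0, 1], [-0.001, 0, 0, 0, 0, 0, 1], [0, 0, 0, 0, 0, 0, 1]],
  ],
)

```text
time: 16.55
tool_pos: [0.6879, -0.0162, -0.0251]
tool_rot: [-0.0, 1.0, 0.0, -0.003]
wrist_force: [-7.3, -0.2, 5.7]
opening: 0.0168
gripper_force: 25.0
```

```bash
cat >> h.py <<'E'
def brass(n,f):
    im=snap(n,f);h=cv2.cvtColor(im,cv2.COLOR_RGB2HSV)
    m=cv2.inRange(h,(13,100,60),(30,255,255));m[:,:180 if n=='scene' else 300]=0;m[:,350 if n=='scene' else 400:]=0
    m[:180 if n=='scene' else 100]=0;m[320:]=0
    cs=cv2.findContours(m,0,1)[0]
    if not cs:return print(n,'none')
    c=max(cs,key=cv2.contourArea);P=np.array([ray(n,*p[0],.010)[:2] for p in c])*1000
    print(n,cv2.boundingRect(c),np.round(P.min(0),1),np.round(P.max(0),1))
E
python3 -c "
from h import *
brass('scene','s6.png')"
```

```text
scene (221, 267, 14, 17) [694.2 -41.8] [711.7   8. ]
```

Stalled at x = 0.688 with the force rising, so the reel is home. Open slightly, lift, go over the shell and turn.

Call:
arm_command(
  rows=[
    [[0, 0, 0, 0, 0, 0, 0.35], [0, 0, 0, 0, 0, 0, 0.35], [0, 0, -0.02, 0, 0, 0, 0.35], [0, 0, -0.03, 0, 0, 0, 0.35], [0, 0, -0.03, 0, 0, 0, 0.35], [0.041, 0.013, 0, 0, 0, 0, -1], [0.041, 0.013, 0, 0, 0, 0, -1], [0.041, 0.013, 0, 0, 0, 0, -1], [0.041, 0.013, 0, 0, 0, 0, -1], [0.041, 0.014, 0, 0, 0, 0, -1], [0.041, 0.014, 0, 0, 0, 0, -1]],
  ],
)

```text
time: 17.7
tool_pos: [0.4446, 0.0643, 0.0551]
tool_rot: [0.0, 1.0, 0.0, 0.002]
wrist_force: [0.1, 0.8, 0.5]
opening: 0.0755
gripper_force: 0.0
```

Call:
arm_command(
  rows=[
    [[0, 0, 0, 0, 0, 8.5, -1], [0, 0, 0, 0, 0, 8.5, -1], [0, 0, 0, 0, 0, 8.5, -1], [0, 0, 0, 0, 0, 8.5, -1], [0, 0, 0, 0, 0, 8.5, -1], [0, 0, 0, 0, 0, 8.5, -1], [0, 0, 0, 0, 0, 8.5, -1], [0, 0, 0, 0, 0, 8.5, -1], [0, 0, 0, 0, 0, 8.5, -1], [0, 0, 0, 0, 0, 8.5, -1], [0, 0, 0, 0, 0, 0, -1], [0, 0, 0, 0, 0, 0, -1]],
  ],
)

```text
time: 18.9
tool_pos: [0.4455, 0.0638, 0.0551]
tool_rot: [0.674, 0.738, 0.001, 0.001]
wrist_force: [-0.1, -0.7, -0.1]
opening: 0.0938
gripper_force: 0.0
```

Run:
```python
from h import *
from scipy.spatial.transform import Rotation as R
o=get_obs();M=R.from_quat(o['tool_rot']).as_matrix()
p=o['tool_pos'];print(p,o['opening'],'yaw',np.degrees(np.arctan2(M[1,1],M[0,1])))
print('d tool to shell',M.T@(np.array([.441,.064,p[2]])-p))
brass('top','t7.png');brass('scene','s7.png')
s=cv2.imread('pics/s7.png');h=cv2.cvtColor(s,cv2.COLOR_BGR2HSV);m=cv2.inRange(h,(50,80,40),(90,255,255));m[:200]=0;m[270:]=0;m[:,:300]=0;m[:,370:]=0
s0=cv2.imread('pics/s0.png');h=cv2.cvtColor(s0,cv2.COLOR_BGR2HSV);m0=cv2.inRange(h,(50,80,40),(90,255,255));m0[:200]=0;m0[270:]=0;m0[:,:300]=0;m0[:,370:]=0
P=cv2.minAreaRect((np.array([ray('scene',x,y,.012)[:2] for y,x in np.argwhere(m0)])*1000).astype(np.float32));print(P)
print(cv2.boundingRect(m),cv2.boundingRect(m0))
```

```text
[0.44549686 0.06380916 0.05510062] 0.09382561129581146 yaw 5.176825305929677
d tool to shell [ 5.95809223e-04 -4.46128996e-03 -7.48003582e-06]
top (344, 134, 29, 29) [654.2 -46.3] [714.9  12.7]
scene (221, 260, 26, 24) [657.5 -46.3] [711.9  10. ]
((443.9190368652344, 67.6379623413086), (61.40281295776367, 96.02444458007812), 5.114161014556885)
(324, 219, 33, 32) (316, 219, 40, 32)
```

Reel centre measured at (0.685, −0.017): home. Now grip the shell.

Call:
arm_command(
  rows=[
    [[0, -0.003, 0.03, 0, 0, 0, -1], [0, 0, 0.03, 0, 0, 0, -1], [0, 0, 0.018, 0, 0, 0, -1], [0, 0, 0.008, 0, 0, 0, -1], [0, 0, 0.003, 0, 0, 0, -1], [0, 0, 0, 0, 0, 0, 1], [0, 0, 0, 0, 0, 0, 1], [0, 0, 0, 0, 0, 0, 1], [0, 0, 0, 0, 0, 0, 1], [0, 0, 0, 0, 0, 0, 1]],
  ],
  newtons=8,
)

```text
time: 20.0
tool_pos: [0.4422, 0.0635, -0.0334]
tool_rot: [0.676, 0.737, 0.001, 0.001]
wrist_force: [-0.4, 0.5, 2.3]
opening: 0.064
gripper_force: 8.0
```

Call:
arm_command(
  rows=[
    [[0, 0, 0, 0, 0, 1.6, 1], [0, 0, 0, 0, 0, 1.6, 1], [0, 0, 0, 0, 0, 1.7, 1], [0.001, 0.005, 0, 0, 0, 0, 1], [0.003, 0.01, 0, 0, 0, 0, 1], [0.003, 0.013, 0, 0, 0, 0, 1], [0.003, 0.013, 0, 0, 0, 0, 1], [0.003, 0.013, 0, 0, 0, 0, 1], [0.003, 0.013, 0, 0, 0, 0, 1], [0.003, 0.013, 0, 0, 0, 0, 1], [0.003, 0.013, 0, 0, 0, 0, 1], [0.003, 0.013, 0, 0, 0, 0, 1], [0.003, 0.013, 0, 0, 0, 0, 1], [0.003, 0.012, 0, 0, 0, 0, 1], [0.002, 0.01, 0, 0, 0, 0, 1], [0.001, 0.007, 0, 0, 0, 0, 1], [0, 0, 0, 0, 0, 0, 1]],
  ],
)

```text
time: 21.7
tool_pos: [0.5892, 0.0979, -0.0341]
tool_rot: [0.707, 0.707, -0.0, -0.001]
wrist_force: [0.0, -0.3, 4.6]
opening: 0.064
gripper_force: 8.0
```

```bash
cat >> h.py <<'E'
def green(n,f,box):
    im=snap(n,f);h=cv2.cvtColor(im,cv2.COLOR_RGB2HSV);x0,y0,x1,y1=box
    m=cv2.inRange(h,(50,80,35),(90,255,255));k=np.zeros_like(m);k[y0:y1,x0:x1]=m[y0:y1,x0:x1]
    c=[c for c in cv2.findContours(k,0,1)[0] if cv2.contourArea(c)>20]
    if not c:return print(n,'none')
    P=np.array([ray(n,*p[0],.012)[:2] for q in c for p in q])*1000
    r=cv2.minAreaRect(P.astype(np.float32));print(n,cv2.boundingRect(k),np.round(P.min(0),1),np.round(P.max(0),1),np.round(r[0],1),np.round(r[1],1),round(r[2],1))
E
python3 - <<'E'
from h import *
o=get_obs();print(o['tool_pos'],o['tool_rot'],o['wrist_force'],o['opening'])
green('top','t8.png',(250,100,370,250));green('scene','s8.png',(200,200,360,350))
E
```

```text
[ 0.58922867  0.09787082 -0.03406704] [ 7.06861862e-01  7.07351247e-01 -4.66845511e-04 -5.50848940e-04] [ 0.04472263 -0.29814298  4.60981845] 0.06397543418089952
top (250, 113, 91, 95) [559.7  21.2] [692.  210.1] [622.1 112.3] [131.1 188.6] 3.4
scene none
```

Run:
```python
from h import *
for n,f in(('top','t8.png'),('scene','s8.png')):
    im=cv2.imread('pics/'+f);h=cv2.cvtColor(im,cv2.COLOR_BGR2HSV)
    c=np.array([proj(n,[.59+a*.032,.099+b*.05,.012]) for a,b in((-1,-1),(-1,1),(1,1),(1,-1))]);print(n,np.round(c).tolist())
    m=cv2.inRange(h,(50,70,30),(76,255,255));k=np.zeros_like(m)
    x0,y0=np.int32(c.min(0))-15;x1,y1=np.int32(c.max(0))+15;k[y0:y1,x0:x1]=m[y0:y1,x0:x1]
    k=cv2.morphologyEx(k,cv2.MORPH_OPEN,np.ones((2,2)))
    p=np.argwhere(k);print(len(p))
    if len(p):
        P=np.array([ray(n,x,y,.012)[:2] for y,x in p])*1000;print(cv2.boundingRect(k),np.round(P.min(0)),np.round(P.max(0)))
```

```text
top [[326.0, 207.0], [278.0, 207.0], [279.0, 176.0], [327.0, 177.0]]
255
(280, 180, 48, 28) [558.  48.] [615. 146.]
scene [[294.0, 257.0], [323.0, 285.0], [302.0, 303.0], [273.0, 273.0]]
420
(291, 264, 30, 37) [557.  70.] [621. 153.]
```

Shell is about 1–2 mm low in y relative to its bay (97 vs 98.3 in the same view). Nudge +1.5 mm and slide in.

Call:
arm_command(
  rows=[
    [[0.0015, 0.004, 0, 0, 0, 0, 1], [0, 0.008, 0, 0, 0, 0, 1], [0, 0.01, 0, 0, 0, 0, 1], [0, 0.01, 0, 0, 0, 0, 1], [0, 0.01, 0, 0, 0, 0, 1], [0, 0.01, 0, 0, 0, 0, 1], [0, 0.01, 0, 0, 0, 0, 1], [0, 0.006, 0, 0, 0, 0, 1], [0, 0.003, 0, 0, 0, 0, 1], [0, 0, 0, 0, 0, 0, 1]],
  ],
)

```text
time: 22.8
tool_pos: [0.6616, 0.0993, -0.034]
tool_rot: [0.707, 0.708, 0.0, 0.0]
wrist_force: [-1.6, 0.4, 3.8]
opening: 0.0638
gripper_force: 8.0
```

Call:
arm_command(
  rows=[
    [[0, 0, 0, 0, 0, 0, -0.49], [0, 0, 0, 0, 0, 0, -0.49], [0, 0, -0.01, 0, 0, 0, -0.49], [0, 0, -0.025, 0, 0, 0, -0.49], [0, 0, -0.03, 0, 0, 0, -0.49], [0, -0.03, 0, 0, 0, 0, -0.17], [0, -0.031, 0, 0, 0, 0, -0.17], [0, 0, 0, 0, 0, -8.5, -0.17], [0, 0, 0, 0, 0, -8.5, -0.17], [0, 0, 0, 0, 0, -8.5, -0.17], [0, 0, 0, 0, 0, -8.5, -0.17], [0, 0, 0, 0, 0, -8.5, -0.17], [0, 0, 0, 0, 0, -8.5, -0.17], [0, 0, 0, 0, 0, -8.5, -0.17], [0, 0, 0, 0, 0, -8.5, -0.17], [0, 0, 0, 0, 0, -8.5, -0.17], [0, 0, 0, 0, 0, -8.5, -0.17], [0, 0, 0, 0, 0, -5, -0.17], [0, 0, 0, 0, 0, 0, -0.17]],
  ],
)

```text
time: 24.7
tool_pos: [0.6001, 0.0993, 0.0317]
tool_rot: [-0.001, 1.0, 0.0, 0.001]
wrist_force: [-0.9, 0.4, 0.1]
opening: 0.055
gripper_force: 0.0
```

Run:
```python
from h import *
o=get_obs();print(o['tool_pos'],np.round(o['tool_rot'],4),o['opening'])
for n in('top','scene'):
    im=snap(n,n+'9.png');h=cv2.cvtColor(im,cv2.COLOR_RGB2HSV)
    c=np.array([proj(n,[.6616+a*.032,.1+b*.05,.012]) for a,b in((-1,-1),(-1,1),(1,1),(1,-1))])
    m=cv2.inRange(h,(50,70,30),(76,255,255));k=np.zeros_like(m)
    x0,y0=np.int32(c.min(0))-15;x1,y1=np.int32(c.max(0))+15;k[y0:y1,x0:x1]=m[y0:y1,x0:x1]
    k=cv2.morphologyEx(k,cv2.MORPH_OPEN,np.ones((2,2)))
    p=np.argwhere(k);P=np.array([ray(n,x,y,.012)[:2] for y,x in p])*1000
    r=cv2.minAreaRect(P.astype(np.float32));print(n,np.round(P.min(0)),np.round(P.max(0)),r)
```

```text
[0.60010756 0.0993036  0.03166773] [-8.e-04  1.e+00  1.e-04  8.e-04] 0.05503675243093423Traceback (most recent call last):
  File "<stdin>", line 10, in <module>
cv2.error: OpenCV(4.12.0) /io/opencv/modules/imgproc/src/convhull.cpp:143: error: (-215:Assertion failed) total >= 0 && (depth == CV_32F || depth == CV_32S) in function 'convexHull'
```

Call:
arm_command(
  rows=[
    [[0, 0, 0.03, 0, 0, 0, -0.17], [0, 0, 0.022, 0, 0, 0, -0.17], [0, 0, 0.01, 0, 0, 0, -0.17], [0, 0, 0.003, 0, 0, 0, -0.17], [-0.007, 0, 0, 0, 0, 0, -0.17], [-0.008, 0, 0, 0, 0, 0, -0.17], [-0.006, 0, 0, 0, 0, 0, -0.17], [-0.006, 0, 0, 0, 0, 0, -0.17], [-0.006, 0, 0, 0, 0, 0, -0.17], [-0.004, 0, 0, 0, 0, 0, -0.17], [0, 0, 0, 0, 0, 0, -0.17]],
  ],
)

```text
time: 25.85
tool_pos: [0.6374, 0.0993, -0.034]
tool_rot: [-0.001, 1.0, 0.0, 0.0]
wrist_force: [-0.5, -0.5, -0.5]
opening: 0.055
gripper_force: 0.0
```

Call:
arm_command(
  rows=[
    [[-0.001, 0, 0, 0, 0, 0, -0.17], [-0.001, 0, 0, 0, 0, 0, -0.17], [-0.001, 0, 0, 0, 0, 0, -0.17], [0, 0, 0, 0, 0, 0, -0.17]],
  ],
)

```text
time: 26.25
tool_pos: [0.6395, 0.0993, -0.034]
tool_rot: [-0.001, 1.0, 0.0, 0.0]
wrist_force: [0.3, 0.3, 0.1]
opening: 0.055
gripper_force: 0.0
```

Call:
arm_command(
  rows=[
    [[-0.001, 0, 0, 0, 0, 0, -0.17], [-0.001, 0, 0, 0, 0, 0, -0.17], [-0.001, 0, 0, 0, 0, 0, -0.17], [0, 0, 0, 0, 0, 0, -0.17]],
  ],
)

```text
time: 26.65
tool_pos: [0.6428, 0.0993, -0.034]
tool_rot: [-0.001, 1.0, 0.0, 0.0]
wrist_force: [-0.9, 0.1, 0.6]
opening: 0.0548
gripper_force: 0.0
```

Call:
arm_command(
  rows=[
    [[-0.001, 0, 0, 0, 0, 0, -0.17], [-0.001, 0, 0, 0, 0, 0, -0.17], [0, 0, 0, 0, 0, 0, -0.17]],
  ],
)

```text
time: 26.95
tool_pos: [0.6431, 0.0994, -0.0341]
tool_rot: [-0.001, 1.0, 0.0, -0.001]
wrist_force: [-4.0, -0.6, 3.3]
opening: 0.0548
gripper_force: 1.9
```

Call:
arm_command(
  rows=[
    [[-0.001, 0, 0, 0, 0, 0, -0.17], [-0.001, 0, 0, 0, 0, 0, -0.17], [0, 0, 0, 0, 0, 0, -0.17]],
  ],
)

```text
time: 27.25
tool_pos: [0.643, 0.0994, -0.0342]
tool_rot: [-0.001, 1.0, 0.0, -0.003]
wrist_force: [-7.5, 0.7, 6.0]
opening: 0.0548
gripper_force: 3.7
```

Stalled at 0.643 with the force rising, which is the predicted home. Back off, lift, and go above the tube behind the tab.

Call:
arm_command(
  rows=[
    [[0.01, 0, 0, 0, 0, 0, -0.17], [0.015, 0, 0, 0, 0, 0, -0.17], [0, 0, -0.03, 0, 0, 0, 1], [0, 0, -0.04, 0, 0, 0, 1], [0, 0, -0.03, 0, 0, 0, 1], [-0.005, 0.029, 0, 0, 0, 0, 1], [-0.004, 0.029, 0, 0, 0, 0, 1], [-0.004, 0.029, 0, 0, 0, 0, 1], [0, 0.029, 0, 0, 0, 0, 1], [0, 0, 0, 0, 0, 0, 1], [0, 0, 0, 0, 0, 0, 1]],
  ],
)

```text
time: 28.35
tool_pos: [0.6348, 0.2155, 0.0658]
tool_rot: [-0.002, 1.0, -0.0, 0.001]
wrist_force: [0.0, -0.5, -0.6]
opening: 0.0007
gripper_force: 0.0
```

Run:
```python
from h import *
o=get_obs();print(o['tool_pos'],np.round(o['tool_rot'],4),o['opening'])
brass('top','t10b.png')
for n in('top','scene'):
    im=snap(n,n+'10.png');h=cv2.cvtColor(im,cv2.COLOR_RGB2HSV)
    c=np.array([proj(n,[.683+a*.032,.1+b*.05,.012]) for a,b in((-1,-1),(-1,1),(1,1),(1,-1))])
    m=cv2.inRange(h,(50,70,30),(76,255,255));k=np.zeros_like(m)
    x0,y0=np.int32(c.min(0))-15;x1,y1=np.int32(c.max(0))+15;k[y0:y1,x0:x1]=m[y0:y1,x0:x1]
    k=cv2.morphologyEx(k,cv2.MORPH_OPEN,np.ones((2,2)))
    p=np.argwhere(k);print(n,len(p))
    if len(p):
        P=np.array([ray(n,x,y,.012)[:2] for y,x in p])*1000
        r=cv2.minAreaRect(P.astype(np.float32));print(n,np.round(P.min(0)),np.round(P.max(0)),r)
```

```text
[0.63475289 0.21553078 0.06583491] [-1.7e-03  1.0e+00 -2.0e-04  7.0e-04] 0.0007351408941579175
top (344, 134, 28, 29) [654.2 -44.2] [714.8  12.7]
top 1331
top [648.  51.] [713. 145.] ((680.8004760742188, 97.90766143798828), (64.70301055908203, 94.68055725097656), 0.4645725190639496)
scene 788
scene [654.  57.] [713. 154.] ((683.3079223632812, 105.50112915039062), (96.66520690917969, 58.7786979675293), 89.60978698730469)
```

Both parts are home (far edges at about 0.714, yaw < 0.5°). Lower to tip height ≈32 mm, above the tube, and start pushing the tab.

Call:
arm_command(
  rows=[
    [[0, 0, 0.03, 0, 0, 0, 1], [0, 0, 0.025, 0, 0, 0, 1], [0, 0, 0.012, 0, 0, 0, 1], [0, 0, 0.005, 0, 0, 0, 1], [0, 0, 0, 0, 0, 0, 1], [0, -0.01, 0, 0, 0, 0, 1], [0, -0.01, 0, 0, 0, 0, 1], [0, -0.01, 0, 0, 0, 0, 1], [0, -0.01, 0, 0, 0, 0, 1], [0, -0.01, 0, 0, 0, 0, 1]],
  ],
)

```text
time: 29.5
tool_pos: [0.6352, 0.1652, -0.0049]
tool_rot: [-0.001, 1.0, 0.001, 0.001]
wrist_force: [0.4, 4.4, 3.8]
opening: 0.0001
gripper_force: 2.3
```

The tab is moving against the expected ~3 N drag. Draw it on.

Call:
arm_command(
  rows=[
    [[0, -0.015, 0, 0, 0, 0, 1], [0, -0.02, 0, 0, 0, 0, 1], [0, -0.02, 0, 0, 0, 0, 1], [0, -0.02, 0, 0, 0, 0, 1], [0, -0.02, 0, 0, 0, 0, 1], [0, -0.02, 0, 0, 0, 0, 1], [0, 0, 0, 0, 0, 0, 1]],
  ],
)

```text
time: 30.2
tool_pos: [0.6342, 0.0466, -0.0059]
tool_rot: [-0.0, 1.0, -0.001, -0.0]
wrist_force: [-0.6, 0.1, -0.7]
opening: 0.0004
gripper_force: 0.0
```

Call:
arm_command(
  rows=[
    [[0, -0.015, 0, 0, 0, 0, 1], [0, -0.02, 0, 0, 0, 0, 1], [0, -0.02, 0, 0, 0, 0, 1], [0, -0.02, 0, 0, 0, 0, 1], [0, -0.02, 0, 0, 0, 0, 1], [0, -0.02, 0, 0, 0, 0, 1], [0, -0.015, 0, 0, 0, 0, 1], [0, -0.01, 0, 0, 0, 0, 1], [0, 0, 0, 0, 0, 0, 1]],
  ],
)

```text
time: 31.1
tool_pos: [0.6346, -0.0915, -0.0064]
tool_rot: [-0.001, 1.0, -0.001, -0.0]
wrist_force: [-0.3, 0.9, -0.1]
opening: 0.0005
gripper_force: 0.0
```

Call:
arm_command(
  rows=[
    [[0, -0.006, 0, 0, 0, 0, 1], [0, -0.006, 0, 0, 0, 0, 1], [0, -0.006, 0, 0, 0, 0, 1], [0, -0.006, 0, 0, 0, 0, 1], [0, -0.006, 0, 0, 0, 0, 1], [0, -0.005, 0, 0, 0, 0, 1]],
  ],
)

```text
time: 31.7
tool_pos: [0.6345, -0.1252, -0.0064]
tool_rot: [-0.001, 1.0, -0.0, -0.0]
wrist_force: [-1.1, 3.7, -1.5]
opening: 0.0005
gripper_force: 1.2
```

Run:
```python
from h import *
o=get_obs();print(o['tool_pos'],o['wrist_force'],o['time'])
```

```text
[ 0.63453816 -0.12520748 -0.006378  ] [-1.08563796  3.70597353 -1.52459941] 31.7
```

Still in contact and moving. Approach the end stop slowly.

Call:
arm_command(
  rows=[
    [[0, -0.003, 0, 0, 0, 0, 1], [0, -0.003, 0, 0, 0, 0, 1], [0, -0.003, 0, 0, 0, 0, 1], [0, -0.003, 0, 0, 0, 0, 1]],
  ],
)

```text
time: 32.1
tool_pos: [0.6349, -0.137, -0.006]
tool_rot: [-0.001, 1.0, -0.0, -0.0]
wrist_force: [-1.9, 2.8, -1.2]
opening: 0.0004
gripper_force: 1.1
```

Call:
arm_command(
  rows=[
    [[0, -0.002, 0, 0, 0, 0, 1], [0, -0.002, 0, 0, 0, 0, 1], [0, -0.002, 0, 0, 0, 0, 1]],
  ],
)

```text
time: 32.4
tool_pos: [0.6348, -0.1371, -0.006]
tool_rot: [0.0, 1.0, 0.005, -0.0]
wrist_force: [-0.1, 17.1, 2.3]
opening: 0.0004
gripper_force: 8.4
```

End stop reached at y = −0.137 (predicted −0.138). Retreat and check.

Call:
arm_command(
  rows=[
    [[0, 0.015, 0, 0, 0, 0, 1], [0, 0.01, 0, 0, 0, 0, 1], [0, 0, -0.04, 0, 0, 0, 1], [0, 0, -0.05, 0, 0, 0, 1], [0, 0, -0.05, 0, 0, 0, 1], [0.045, 0, 0, 0, 0, 0, 1], [0.045, 0, 0, 0, 0, 0, 1], [0.045, 0, 0, 0, 0, 0, 1], [0.045, 0, 0, 0, 0, 0, 1], [0.045, 0, 0, 0, 0, 0, 1], [0.045, 0, 0, 0, 0, 0, 1], [0, 0, 0, 0, 0, 0, 1]],
  ],
)

```text
time: 33.6
tool_pos: [0.3592, -0.1173, 0.1339]
tool_rot: [-0.0, 1.0, -0.001, -0.002]
wrist_force: [0.5, -0.9, -0.3]
opening: 0.0002
gripper_force: 0.0
```

Run:
```python
from h import *
a=snap('top','t11.png');b=snap('scene','s11.png')
r=lambda i,x,y,w,h:cv2.resize(i[y:y+h,x:x+w],(780,290),interpolation=cv2.INTER_CUBIC)
cv2.imwrite('pics/fin.png',np.vstack([r(a,225,95,230,86),r(b,130,205,270,100)])[:,:,::-1])
brass('top','t12.png');print(get_obs()['tool_pos'],get_obs()['time'])
```

```text
top (344, 134, 29, 29) [654.2 -46.3] [714.9  12.7]
[ 0.36627046 -0.11913318  0.13482632] 33.75
```

View pics/fin.png

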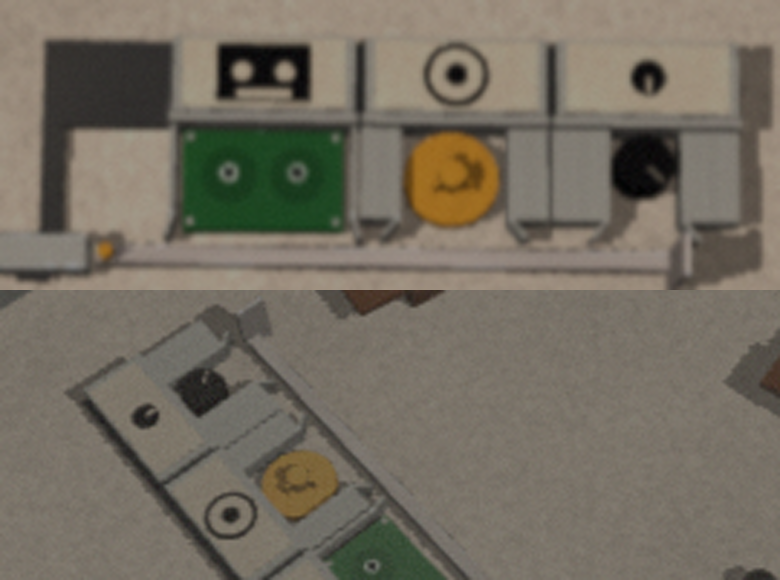

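The picture shows the shell (263,180) and reel (452,178) home, the knob in place (644,166), the bar across all the bays, and the orange lock button out at the tube mouth (105,250).

```bash
python3 -c "
from workcell import *
print(close_job())"
```

```text
the job is handed in; nothing more can be done
None
```

The reel table and shell are home in their own bays, the keeper bar is drawn out with its lock button showing, the knob is still in its bay, and the job was handed in at about 34 s.

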